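# Load the knob crate and hold its sprung keeper arm against the stop

## Task

Stand the two white tapered knobs that stand on the open bench, beside the heap of white parts, upright on their feet in the two empty cells of the aluminium parts crate, one knob per cell, and leave the third knob standing in its own cell. Then, with the gripper's fingers, swing the sprung steel keeper arm by its upright handle over the loaded crate, forward against its spring until it is fully against its stop, and finish while still holding it there: do not let go. Do not knock over the thread-locker bottle that stands behind the loose knobs.

Things in the scene. Friction and masses are not known exactly. Their poses are not given: they have to be found in the camera images.
- crate: fixed parts crate: a row of three square cells with 22 mm high, 3 mm thick aluminium walls on a thin dark base plate 60 x 265 mm, open above. Origin: on the bench surface, 17 mm from the centre of the middle cell towards cell 1. Own z up; own y runs along the row from cell 3 to cell 1 and on to the pivot post; own x points across the row, to the far side, where the keeper arm rests.
- cell1 (a point): centre of the cell nearest the pivot, at half wall height (11 mm above the bench). All cells: 44 x 44 mm inside, 47 mm apart; a knob stands in them on bench height. Cell 1 already holds a knob.
- cell2 (a point): centre of the middle cell, 11 mm above the bench; empty at the start
- cell3 (a point): centre of the cell farthest from the pivot, 11 mm above the bench; empty at the start. The slim steel stop post, 60 mm high, stands 44 mm beyond it, 17 mm to the near side of the row
- pivot (a point): point on the vertical pivot axis of the keeper arm, 60 mm above the bench, at the end of the row, 62 mm beyond the centre of cell 1. Post and pivot body reach 80 mm above the bench, radius up to 20 mm. The arm is two parallel steel bars, 22 mm wide over all, 55 to 67 mm above the bench, clearing seated knobs by 9 mm.
- keeper (a joint): angle of the keeper arm about the vertical pivot axis, rad: 0 = resting open, 0.95 rad from the row on the crate's +x side; grows as it swings clockwise seen from above; 0.95 = hard against the stop, lying along the row (the crate's own -y) over all three cells. A spring always pushes it back to 0: at the handle about 2 N to start, 5 N at the stop.
- handle (a point): middle of the keeper arm's upright round handle, 92 mm above the bench and 190 mm from the pivot axis: a dark steel pin 16 mm in diameter that rises from 67 mm (top of the arm's end block) to 115 mm above the bench. It moves with the arm.
- knob_a_mid (a point): centre (half-way up, 23 mm above its foot) of one of three alike white tapered plastic knobs, 46 mm tall, up to 37 mm in diameter near the rounded top and 30 mm at the flat foot, about 30 g; own z axis up when it stands on its foot. Which of the three starts in the crate and which two stand on the bench varies.
- knob_b_mid (a point): centre (half-way up, 23 mm above its foot) of one of three alike white tapered plastic knobs, 46 mm tall, up to 37 mm in diameter near the rounded top and 30 mm at the flat foot, about 30 g; own z axis up when it stands on its foot. Which of the three starts in the crate and which two stand on the bench varies.
- knob_c_mid (a point): centre (half-way up, 23 mm above its foot) of one of three alike white tapered plastic knobs, 46 mm tall, up to 37 mm in diameter near the rounded top and 30 mm at the flat foot, about 30 g; own z axis up when it stands on its foot. Which of the three starts in the crate and which two stand on the bench varies.
- bottle: bystander: thread-locker bottle, 36 mm in diameter, 104 mm tall, standing on the bench behind the two loose knobs; origin at its foot, own z up
Not all that is in view belongs to the job. Leave any pink look-alike of the part that bears knob_c_mid alone.

How it is judged:
By the outcome, as a careful person would: the job done as asked, in the order asked, and still so for the second after the job is handed in, while the arm keeps its last pose, push and grip.
It also fails if it takes over 58 s, if anything falls off the work surface, if the arm or the gripper's body presses on something with over 40 N, if the wrist force passes 120 N, or if a joint passes its speed limit or range.

## Robot

A 6-joint arm with a two-finger parallel gripper is mounted at the origin on a cart in front of the work surface, level with it; the furniture and walls round the work are solid. World frame = base frame: x ahead of the robot, y to its left, z up, the work surface at z = 0. Lengths are in mm, angles in rad, forces in N, time in s.
With the tool pointing down it reaches from about 275 to 750 mm from the base axis. Payload 10.2 kg.
Tool frame: the origin (TCP) lies midway between the tips of the shut fingers; the grasp point (between the pads) lies grip_depth behind it (grip_depth is the distance from the TCP to the grasp point, in mm); z points along the fingers, y is the line along which they close (so a half turn about z gives the same grasp; the last joint's range is limited). The gripper opens to 85 mm and grips with 20 to 120 N. Pads are 22 mm wide; open, the fingers measure 114 mm over their backs; the gripper's body (76 mm by 85 mm) begins 54 mm behind the grasp point. The pads swing forward as they close: fully open they stand 13 mm farther back than shut.
Start: joints at [0.939, 0.313, 1.498, -0, 1.331, -0.223], TCP at [208.705, 481.74, 231.294] pointing down, gripper open.
Joint ranges: [-2.94, 2.94], [-0.97, 2.17], [0.19, 2.56], [-1.23, 4.37], [0.02, 3.11], [-2.88, 2.88]. Speed limits (rad/s): [2.39, 2.39, 3.01, 3.14, 3.14, 3.14].

## Interface

Orientations are given as a unit quaternion [w, x, y, z].
In Python, from rig import * gives the robot as it stands.
- The arm moves only by the tool servo_tool, never from a script. Its argument "commands" is a list of rows, each a list of 3 entries, a list of its own where there are three numbers: the gripper command: -1 is fully open, 1 is shut, values between are in proportion, then the shift along the tool's x, y, z in m, then the turn, a rotation vector about the tool's x, y, z in units of 6 degrees (1.0 is 6 degrees). In form: [[grip, [dx, dy, dz], [ax, ay, az]], ...]. A call has 1 to 10 rows; each row shifts and turns the commanded pose from where the row before left it, along the tool's axes as they then stand; what a row does not reach is not made up. A row lasts 1/12 s, in which the tool goes at most 41.7 mm and 7.16 degrees, less where a joint would pass 70% of its speed; a pose out of reach is approached as far as the arm can. A call is refused whole if a number of a shift passes 0.0417 or a number of a turn 1, either way. A call with a gripper value outside its range is refused whole. The fingers move at their own pace and stop on an object; "squeeze" is the grip in N (left out, the last holds). Time passes only in rows, so rows that do not move let the fingers close. It gives the time, the measured TCP pose, the force, the opening and the grip force at its end, in the units of the state.
- sense(): the state, without advancing time (a new reading comes with each control period).
- capture(name): name is "scene" or "side" or "wrist"; returns a dict with "pixels" (420x560x3 uint8, red, green, blue), "z_map" (420x560 float32, mm along the optical axis (not along the pixel's ray), 0 where there is no reading), "fx", "fy", "cx", "cy" (pixels), "distortion" ([k1, k2, p1, p2, k3] as OpenCV has them; the pictures are not rectified), "rvec" (rotation vector, rad) and "tvec" (3), from world to camera coordinates, as OpenCV has them; the wrist camera has in their place "T_tool_cam" (4x4, takes a point from camera to tool coordinates, whose origin is the TCP and whose axes are the flange's). Camera axes: x right, y down, z forward; pixel columns grow to the right and rows downward; lengths in mm; the calibration is good to about 2 mm. A picture is of the moment at which its call begins: read the wrist's pose just before it.
- finish_job(): hands the job in; it is judged then, once.
The state is a dict: "time_s": time; "joints": joint angles; "dq": joint speeds; "tau": joint torques, N m; "eef_pos": TCP position; "ee_rot": TCP orientation; "force": force on the tool from outside, world axes, zero at the start; "wrist_torque": the same for the moment, N m; "grip_width": opening from 0.0 (shut) to 1.0 (fully open); "grip_force": force on a finger pad.
Only numpy, scipy, OpenCV 4.12 (cv2) and the standard library are available. Lean on these libraries where they do the work, as an engineer would, in place of code of your own. Each camera call takes 0.05 s, during which the arm holds its last target. There are 200 camera calls.

## Working session

There is one attempt and no reset: what is moved stays moved. The work goes in short steps, Python scripts to look and compute and a tool call to move; the robot and the scene stay as the last step left them, time stands still between calls to the robot, and variables do not carry over. Pictures are saved under pics/ and viewed, at most 10 in all, crops included, and the job is handed in when it is done.

Besides the shell and the picture viewer there is one more tool, called after "Emit:" by a JSON object that holds its "method" and its "body", one argument or row to a line. servo_tool: Moves the arm, as the interface text tells. Its arguments: {"type":"object","properties":{"commands":{"type":"array"},"squeeze":{"type":"number"}},"required":["commands"]}

```bash
ls; mkdir -p pics; cat > h.py <<'E'
from rig import *
import numpy as np, cv2
from scipy.spatial.transform import Rotation as R
def cam(n):
    s=sense(); c=capture(n)
    K=np.array([[c['fx'],0,c['cx']],[0,c['fy'],c['cy']],[0,0,1]]);D=np.array(c['distortion'])
    if n=='wrist':
        q=s['ee_rot'];T=np.eye(4);T[:3,:3]=R.from_quat([q[1],q[2],q[3],q[0]]).as_matrix();T[:3,3]=s['eef_pos']
        T=T@np.array(c['T_tool_cam'])
    else:
        T=np.eye(4);Rm=cv2.Rodrigues(np.array(c['rvec'],float))[0];T[:3,:3]=Rm.T;T[:3,3]=-Rm.T@np.array(c['tvec'],float).ravel()
    return c,K,D,T
def cloud(c,K,D,T):
    v,u=np.mgrid[0:420,0:560]
    p=cv2.undistortPoints(np.stack([u,v],-1).reshape(-1,1,2).astype(np.float64),K,D).reshape(420,560,2)
    z=c['z_map'].astype(float)
    P=np.stack([p[...,0]*z,p[...,1]*z,z],-1)@T[:3,:3].T+T[:3,3]
    P[z<=0]=np.nan
    return P
def save(n,im,): cv2.imwrite('pics/'+n,cv2.cvtColor(im,cv2.COLOR_RGB2BGR))
E
python3 - <<'E'
from h import *
import pickle
for n in ['scene','side','wrist']:
    x=cam(n); P=cloud(*x); pickle.dump((x,P),open(n+'.pkl','wb')); save(n+'0.png',x[0]['pixels']); print(n,x[3][:3,3].round(),np.isfinite(P[...,0]).mean())
print(sense())
E
```

```text
pics
scene [  40. -593.  831.] 0.996109693877551
side [ 419. 1124.  499.] 0.9956420068027211
wrist [145. 510. 374.] 0.9958588435374149
{'time_s': 0.15, 'joints': array([ 9.38588278e-01,  3.13337195e-01,  1.49825692e+00,  3.54556642e-05,
        1.33099122e+00, -2.23410299e-01]), 'dq': array([-2.30898342e-03, -1.00626047e-03, -6.81488858e-04, -5.66167840e-05,
        6.85478339e-04,  8.67277666e-04]), 'tau': array([ 1.91035098e-03, -4.12366283e+01, -2.59796226e+01, -9.50815729e-05,
        3.19637569e-03,  5.19116577e-05]), 'eef_pos': array([208.58485418, 481.58081978, 230.86061784]), 'ee_rot': array([-2.21586969e-04,  2.02982692e-01,  9.79182200e-01, -4.44463731e-04]), 'force': array([-0.80174732, -0.29350014,  0.2554986 ]), 'wrist_torque': array([ 0.00313175, -0.01185247, -0.02069385]), 'grip_force': 0.0, 'grip_width': 1.0002264820764322}
```

View pics/scene0.png

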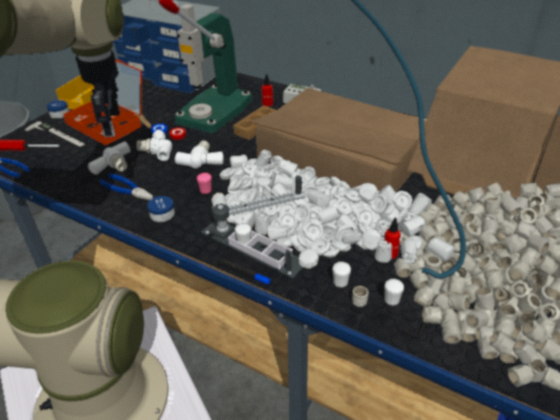

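View pics/side0.png

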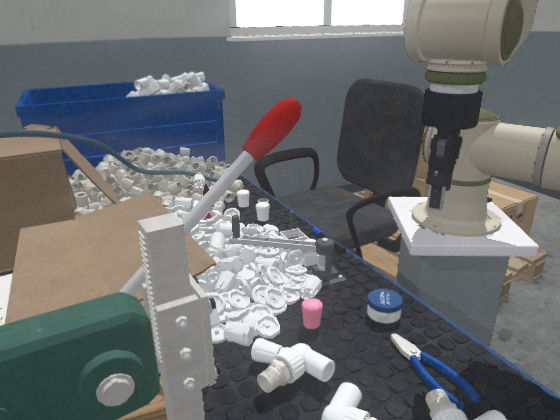

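The scene view shows the crate at about (262,248), with the pivot at (221,215) and the handle at (298,185). The candidates for the loose knobs are white (342,274), white (394,292), a beige hollow part (360,296), white (384,252) by the bottle, and a white lump (308,259). The first two fit "on the open bench, in front of the bottle". I'll confirm that in a crop and with depth.

```bash
python3 - <<'E'
from h import *
import pickle
x,P=pickle.load(open('scene.pkl','rb'))
im=x[0]['pixels'];c=im[180:320,200:440]
save('crop1.png',cv2.resize(c,None,fx=3.3,fy=3.3,interpolation=cv2.INTER_CUBIC))
for n,(u,v) in dict(k1=(342,268),k2=(394,286),beige=(360,290),bw=(384,248),lump=(308,256),c1=(243,229),handle=(298,180),pivot=(221,207),bottle=(392,240),stop=(289,258)).items():
    print(n,P[v,u].round(),im[v,u])
# knob top slices
for n,(u,v) in dict(k1=(342,274),k2=(394,292),bw=(384,252),c1=(243,232)).items():
    w=14;Q=P[v-w-4:v+w,u-w:u+w].reshape(-1,3);C=im[v-w-4:v+w,u-w:u+w].reshape(-1,3).astype(int)
    m=(C.min(1)>120)&(Q[:,2]>40)&(Q[:,2]<52);q=Q[m]
    print(n,m.sum(),q.min(0).round(),q.max(0).round(),q.mean(0).round(1))
E
```

```text
k1 [511.  14.  48.] [233 235 234]
k2 [571. -79.  49.] [235 237 235]
beige [524. -33.  20.] [112 103  89]
bw [627.  23.  42.] [173 176 175]
lump [483. 102.  23.] [215 218 214]
c1 [390. 232.  45.] [232 235 233]
handle [547. 252. 111.] [51 55 55]
pivot [365. 290.  79.] [149 152 154]
bottle [645.  22.  58.] [156   0   0]
stop [434. 101.  42.] [44 50 51]
k1 190 [492.  -0.  40.] [529.  38.  50.] [510.3  17.   45.6]
k2 206 [557. -92.  40.] [594. -58.  50.] [572.6 -76.1  45.9]
bw 161 [619.  16.  40.] [646.  71.  51.] [630.9  40.5  44.8]
c1 182 [373. 218.  40.] [437. 278.  50.] [395.5 239.5  45.1]
```

View pics/crop1.png

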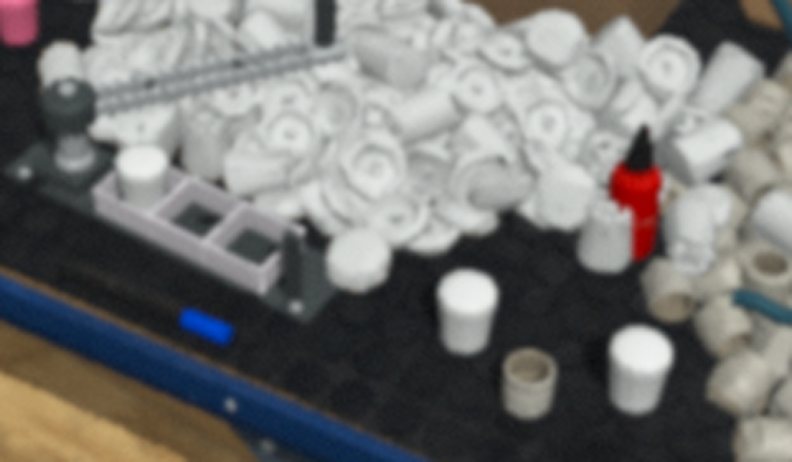

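The crop confirms it. The white tapered knobs at scene (342,274) and (394,292) stand on open bench in front of the bottle. The beige socket, the grey-white fluted part by the bottle and the heap lump are not knobs. I'll move over the crate next for a wrist view, turning the closing line across the row.

Emit:
{"method": "servo_tool", "body": {
  "commands": [
    [-1,[-0.025,-0.017,0],[0,0,0]],
    [-1,[-0.025,-0.017,0],[0,0,0]],
    [-1,[-0.025,-0.017,0],[0,0,0]],
    [-1,[-0.025,-0.017,0],[0,0,0]],
    [-1,[-0.025,-0.017,0],[0,0,0]],
    [-1,[-0.025,-0.017,0],[0,0,0]],
    [-1,[-0.025,-0.017,0],[0,0,0]],
    [-1,[-0.025,-0.017,0],[0,0,0]],
    [-1,[-0.025,-0.017,0],[0,0,0]],
    [-1,[-0.025,-0.017,0],[0,0,0]]
  ]
}}

```text
time_s: 0.98
eef_pos: [371.0, 225.0, 231.2]
ee_rot: [-0.0, 0.203, 0.979, -0.0]
force: [0.8, 0.4, 0.7]
grip_width: 0.998
grip_force: 0.0
```

Emit:
{"method": "servo_tool", "body": {
  "commands": [
    [-1,[-0.022,-0.015,0],[0,0,0]],
    [-1,[-0.022,-0.015,0],[0,0,0]],
    [-1,[0,0,0],[0,0,0.95]],
    [-1,[0,0,0],[0,0,0.95]],
    [-1,[0,0,0],[0,0,0.95]],
    [-1,[0,0,0],[0,0,0.95]],
    [-1,[0,0,0],[0,0,0.95]],
    [-1,[0,0,0],[0,0,0.95]],
    [-1,[0,0,0],[0,0,0.95]],
    [-1,[0,0,0],[0,0,0.95]]
  ]
}}

```text
time_s: 1.82
eef_pos: [398.9, 181.3, 231.1]
ee_rot: [-0.0, 0.569, 0.823, -0.0]
force: [-0.4, 0.1, -0.7]
grip_width: 1.006
grip_force: 0.0
```

Emit:
{"method": "servo_tool", "body": {
  "commands": [
    [-1,[0,0,0],[0,0,0]],
    [-1,[0,0,0],[0,0,0]],
    [-1,[0,0,0],[0,0,0]]
  ]
}}

```text
time_s: 2.07
eef_pos: [398.9, 181.3, 231.2]
ee_rot: [-0.0, 0.565, 0.825, -0.0]
force: [-0.2, -0.8, 0.2]
grip_width: 0.997
grip_force: 0.0
```

```bash
python3 - <<'E'
from h import *
import pickle,rig
print([n for n in dir(rig) if not n.startswith('_')], getattr(rig,'grip_depth',None))
x=cam('wrist');P=cloud(*x);pickle.dump((x,P),open('wrist.pkl','wb'));im=x[0]['pixels'];save('wrist1.png',im)
s=sense();print(s['eef_pos'],s['ee_rot'],s['joints'].round(2))
E
```

```text
['PlanningError', 'capture', 'finish_job', 'grip_depth', 'sense'] 18.700000000000003
[398.91487843 181.36425258 231.23466393] [-6.44668677e-05  5.65610124e-01  8.24672772e-01 -4.81469452e-05] [ 0.16  0.12  1.74  0.    1.28 -0.21]
```

View pics/wrist1.png

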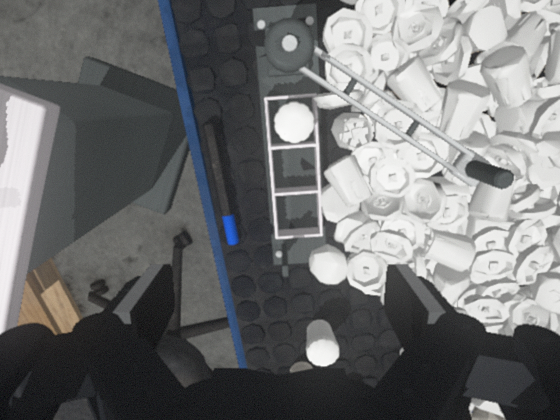

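The wrist view shows the crate row nearly vertical. Cell 1, with its knob, is at (294,123), cell 2 at (296,168), cell 3 at (298,214), the pivot at (289,43) and the handle at (490,174). Next I'll get the crate frame by casting rays from the wall corners onto z=22.

```bash
cat >> h.py <<'E'
def ray(uv,x,z):
    c,K,D,T=x
    p=cv2.undistortPoints(np.array(uv,float).reshape(-1,1,2),K,D).reshape(-1,2)
    d=np.c_[p,np.ones(len(p))]@T[:3,:3].T
    return T[:3,3]+d*((z-T[2,3])/d[:,2])[:,None]
E
python3 - <<'E'
from h import *
import pickle
x,P=pickle.load(open('wrist.pkl','rb'));im=x[0]['pixels']
c=ray([(265,99),(315,97),(322,235),(274,238)],x,22)  # near/pivot, far/pivot, far/stop, near/stop (outer)
print(c.round(1))
y=(c[0]+c[1]-c[2]-c[3])[:2];y/=np.linalg.norm(y);X=np.array([y[1],-y[0]])
mid=c.mean(0)[:2]
# depth-based check: wall top points
Q=P.reshape(-1,3);d=Q[:,:2]-mid;l=np.c_[d@X,d@y];m=(abs(Q[:,2]-22)<3)&(abs(l[:,0])<29)&(abs(l[:,1])<75)
r=cv2.minAreaRect(np.float32(Q[m][:,:2]));print('walls rect',m.sum(),r, 'expect 50x144')
print('mid(cell2)',mid,'y',y,'X',X,'tool y',R.from_quat([.5656,.8247,0,0]).as_matrix()[:,1])
print('pivot pred',mid+109*y,'depth',)
m=(abs(Q[:,2]-79)<4)&(abs(l[:,1]-109)<40)&(abs(l[:,0])<40);print(Q[m].mean(0),m.sum())
m=(Q[:,2]>108)&(Q[:,2]<120)&(l[:,0]>80);print('handle top',Q[m].mean(0),m.sum())
print('knob1',mid+47*y); m=(Q[:,2]>38)&(Q[:,2]<50)&(np.hypot(l[:,0],l[:,1]-47)<24);print(Q[m].min(0),Q[m].max(0))
for k in (0,-47):
  for s in (1,-1):
    m=(s*l[:,0]>27)&(s*l[:,0]<75)&(abs(l[:,1]-k)<20);b=Q[m];j=np.nanargmax(b[:,2]);print('heap',k,s,b[j],l[m][j], np.nanmax(b[(s*l[m][:,0]<50)][:,2]))
for n in ['scene']:
  xs,Ps=pickle.load(open(n+'.pkl','rb'));S=Ps.reshape(-1,3)
  for h in ((511,19),(575,-75)):
    q=S[(np.hypot(S[:,0]-h[0],S[:,1]-h[1])<26)&(S[:,2]>41)&(S[:,2]<52)];print(cv2.minEnclosingCircle(np.float32(q[:,:2])))
    a=S[(np.hypot(S[:,0]-h[0],S[:,1]-h[1])<75)&(np.hypot(S[:,0]-h[0],S[:,1]-h[1])>28)&(S[:,2]>15)&np.isfinite(S[:,2])];print(a[::max(1,len(a)//15)].round())
E
```

```text
[[360.1 246.3  22. ]
 [403.6 265.1  22. ]
 [464.1 139.3  22. ]
 [418.2 118.   22. ]]
walls rect 1521 ((412.7396240234375, 194.26158142089844), (53.54874801635742, 143.50621032714844), 25.27269744873047) expect 50x144
mid(cell2) [411.5067502  192.19285958] y [-0.42336635  0.90595857] X [0.90595857 0.42336635] tool y [0.93286944 0.36021468 0.        ]
pivot pred [365.35981836 290.94234404] depth
[364.70981684 292.03058001  77.10448958] 1671
handle top [549.45853107 258.03345767 114.16353732] 399
knob1 [391.60853188 234.77291251]
[373.87836749 217.9504093   38.70152508] [410.65384994 254.61734597  49.00959966]
heap 0 1 [451.32459098 209.85361908 317.78306483] [43.55028546 -0.85761732] 317.78306483481606
heap 0 -1 [376.90104166 195.71561035 329.36041715] [-29.8599242   17.84235868] 329.3604171465537
heap -47 1 [477.00630887 189.0955756   42.97777334] [ 58.02860091 -30.53631987] 39.81997240135189
heap -47 -1 [359.56511681 127.50034293  15.72215171] [-74.44560254 -36.61840048] 5.199627091219156
((511.7144470214844, 18.986921310424805), 19.462614059448242)
[[497.  92.  24.]
 [486.  86.  20.]
 [519. -31.  32.]
 [525. -34.  28.]
 [525. -34.  26.]
 [525. -32.  21.]
 [520. -29.  18.]
 [502. -38.  34.]
 [527. -42.  23.]
 [528. -42.  20.]
 [502. -36.  22.]
 [526. -54.  24.]
 [501. -42.  20.]
 [503. -48.  22.]
 [502. -47.  16.]
 [504. -55.  16.]]
((573.9912109375, -73.23045349121094), 19.69689178466797)
[[ 636.  -32.   45.]
 [ 629.  -91.   77.]
 [ 649.  -63.   33.]
 [ 637.  -54.   22.]
 [ 637.  -69.   27.]
 [ 639.  -84.   30.]
 [ 525.  -34.   32.]
 [ 608. -119.   60.]
 [ 602. -113.   52.]
 [ 524.  -37.   17.]
 [ 616. -134.   56.]
 [ 507.  -52.   29.]
 [ 600. -131.   50.]
 [ 603. -115.   27.]
 [ 604. -122.   28.]
 [ 601. -140.   29.]]
```

```bash
python3 - <<'E'
from h import *
import pickle
y=np.array([-.425,.905]);X=np.array([.905,.425]);mid=np.array([412,193])
_,P=pickle.load(open('wrist.pkl','rb'));_,S=pickle.load(open('scene.pkl','rb'))
W=P.reshape(-1,3);S=S.reshape(-1,3)
q=W[(np.hypot(W[:,0]-511,W[:,1]-19)<28)&(W[:,2]>38)&(W[:,2]<54)];print('k1 wrist',len(q),cv2.minEnclosingCircle(np.float32(q[:,:2])),q[:,2].max())
for nm,Q in(('w',W),('s',S)):
  Q=Q[np.isfinite(Q[:,0])&(Q[:,2]<90)];d=Q[:,:2]-mid;l=np.c_[d@X,d@y]
  for k in (0,-47):
    print(nm,k,[(b,int(Q[(abs(l[:,1]-k)<13)&(l[:,0]>=b)&(l[:,0]<b+4)][:,2].max(initial=-9))) for b in range(24,72,4)])
q=S[(np.hypot(S[:,0]-392,S[:,1]-236)<26)&(S[:,2]>41)&(S[:,2]<52)];print('c1 scene',cv2.minEnclosingCircle(np.float32(q[:,:2])))
E
```

```text
k1 wrist 782 ((513.6830444335938, 19.398042678833008), 18.715579986572266) 48.892148087270755
w 0 [(24, 23), (28, 32), (32, 36), (36, 36), (40, 38), (44, 39), (48, 39), (52, 41), (56, 38), (60, 38), (64, 36), (68, 33)]
w -47 [(24, 23), (28, 24), (32, 25), (36, 27), (40, 29), (44, 31), (48, 37), (52, 39), (56, 32), (60, 33), (64, 33), (68, 34)]
s 0 [(24, 20), (28, 33), (32, 36), (36, 37), (40, 38), (44, 40), (48, 41), (52, 40), (56, 39), (60, -9), (64, -9), (68, 31)]
s -47 [(24, 22), (28, 25), (32, 27), (36, 28), (40, 28), (44, 36), (48, 37), (52, 37), (56, 33), (60, 33), (64, 31), (68, 33)]
c1 scene ((390.8883972167969, 236.1076202392578), 18.911420822143555)
```

Emit:
{"method": "servo_tool", "body": {
  "commands": [
    [-0.4,[0,0,0],[0,0,-0.68]],
    [-0.4,[-0.0244,0.0041,0],[0,0,0]],
    [-0.4,[-0.0244,0.0041,0],[0,0,0]],
    [-0.4,[-0.0244,0.0041,0],[0,0,0]],
    [-0.4,[-0.0244,0.0041,0],[0,0,0]],
    [-0.4,[-0.0244,0.0041,0],[0,0,0]],
    [-0.4,[-0.0244,0.0041,0.03],[0,0,0]],
    [-0.4,[-0.0244,0.0041,0.03],[0,0,0]],
    [-0.4,[-0.0244,0.0041,0.03],[0,0,0]],
    [-0.4,[0,0,0],[0,0,0]]
  ]
}}

```text
time_s: 2.95
eef_pos: [510.6, 15.8, 135.8]
ee_rot: [-0.004, 0.537, 0.843, -0.002]
force: [0.1, -0.2, -1.0]
grip_width: 0.702
grip_force: 0.0
```

Emit:
{"method": "servo_tool", "body": {
  "commands": [
    [-0.4,[0.0015,0.003,0.03],[0,0,0]],
    [-0.4,[0,0,0.03],[0,0,0]],
    [-0.4,[0,0,0],[0,0,0]],
    [-0.4,[0,0,0],[0,0,0]]
  ]
}}

```text
time_s: 3.28
eef_pos: [513.1, 21.4, 81.4]
ee_rot: [-0.001, 0.536, 0.844, -0.0]
force: [0.4, 0.7, 1.1]
grip_width: 0.698
grip_force: 0.0
```

```bash
python3 - <<'E'
from h import *
s=sense();print(s['eef_pos'],s['ee_rot'])
x=cam('wrist');P=cloud(*x);save('wrist2.png',x[0]['pixels'])
Q=P.reshape(-1,3)
q=Q[(np.hypot(Q[:,0]-512,Q[:,1]-19)<30)&(Q[:,2]>38)&(Q[:,2]<54)];print(len(q),cv2.minEnclosingCircle(np.float32(q[:,:2])) if len(q)>5 else 0)
E
```

```text
[513.05094049  21.37928673  81.4392527 ] [-8.82429095e-04  5.36353410e-01  8.43992967e-01 -3.35722786e-04]
3345 ((513.36328125, 19.731306076049805), 18.51397705078125)
```

View pics/wrist2.png

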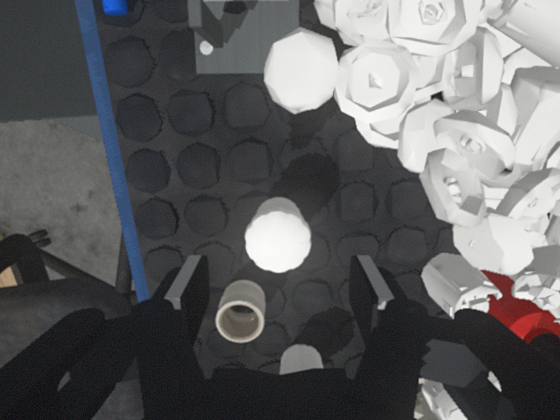

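The view shows the knob at (278,240) between the open fingers, and the beige decoy at (240,310) clear of the pads. I'll descend and grip.

Emit:
{"method": "servo_tool", "body": {
  "commands": [
    [-0.4,[-0.0018,-0.0008,0.018],[0,0,0]],
    [-0.4,[0,0,0.018],[0,0,0]],
    [-0.4,[0,0,0.0175],[0,0,0]],
    [-0.4,[0,0,0],[0,0,0]],
    [1,[0,0,0],[0,0,0]],
    [1,[0,0,0],[0,0,0]],
    [1,[0,0,0],[0,0,0]],
    [1,[0,0,0],[0,0,0]],
    [1,[0,0,0],[0,0,0]],
    [1,[0,0,0],[0,0,0]]
  ],
  "squeeze": 30
}}

```text
time_s: 4.17
eef_pos: [514.7, 18.9, 30.0]
ee_rot: [0.002, 0.537, 0.844, 0.001]
force: [-1.3, -0.0, 6.1]
grip_width: 0.397
grip_force: 29.3
```

Emit:
{"method": "servo_tool", "body": {
  "commands": [
    [1,[0,0,0],[0,0,0]],
    [1,[0,0,-0.005],[0,0,0]],
    [1,[0,0,-0.02],[0,0,0]],
    [1,[0,0,-0.025],[0,0,0]],
    [1,[0,0,-0.02],[0,0,0]],
    [1,[0,0,0],[0,0,0]],
    [1,[0,0,0],[0,0,0]]
  ]
}}

```text
time_s: 4.75
eef_pos: [514.1, 19.0, 99.4]
ee_rot: [0.001, 0.537, 0.844, 0.001]
force: [-0.2, 0.7, -0.2]
grip_width: 0.404
grip_force: 30.0
```

Emit:
{"method": "servo_tool", "body": {
  "commands": [
    [1,[0,0,-0.015],[0,0,0]],
    [1,[0.025,-0.0027,0],[0,0,0]],
    [1,[0.025,-0.0027,0],[0,0,0]],
    [1,[0.025,-0.0027,0],[0,0,0]],
    [1,[0.025,-0.0027,0],[0,0,0]],
    [1,[0.025,-0.0027,0],[0,0,0]],
    [1,[0.025,-0.0027,0],[0,0,0]],
    [1,[0.025,-0.0027,0],[0,0,0]],
    [1,[0.025,-0.0027,0],[0,0,0]]
  ]
}}

```text
time_s: 5.5
eef_pos: [408.0, 192.0, 112.2]
ee_rot: [-0.001, 0.537, 0.844, -0.0]
force: [0.2, -0.4, 0.1]
grip_width: 0.4
grip_force: 30.0
```

Emit:
{"method": "servo_tool", "body": {
  "commands": [
    [1,[0,0,0],[0,0,0.94]],
    [1,[0,0,0],[0,0,0.94]],
    [1,[0,0,0],[0,0,0.94]],
    [1,[0,0,0],[0,0,0.94]],
    [1,[0,0,0],[0,0,0.94]],
    [1,[0,0,0],[0,0,0.94]],
    [1,[0,0,0],[0,0,0.94]],
    [1,[0,0,0],[0,0,0.94]],
    [1,[0,0,0],[0,0,0]],
    [1,[0,0,0],[0,0,0]]
  ]
}}

```text
time_s: 6.33
eef_pos: [408.9, 191.0, 112.4]
ee_rot: [-0.0, 0.819, 0.574, -0.0]
force: [1.0, 0.9, -0.3]
grip_width: 0.398
grip_force: 30.0
```

```bash
python3 - <<'E'
from h import *
s=sense();print(s['eef_pos'],s['ee_rot'],s['joints'].round(2),s['grip_width'])
x=cam('wrist');save('wrist3.png',x[0]['pixels'])
q=s['ee_rot'];T=R.from_quat([q[1],q[2],q[3],q[0]]).as_matrix();print(T.round(3))
E
```

```text
[408.87659314 191.0307105  112.35529449] [-2.15915640e-04  8.18623931e-01  5.74329673e-01 -4.90492162e-04] [ 0.18  0.3   1.87 -0.    0.98  0.52] 0.398376405934765
[[ 0.34   0.94  -0.001]
 [ 0.94  -0.34  -0.   ]
 [-0.001 -0.001 -1.   ]]
```

View pics/wrist3.png

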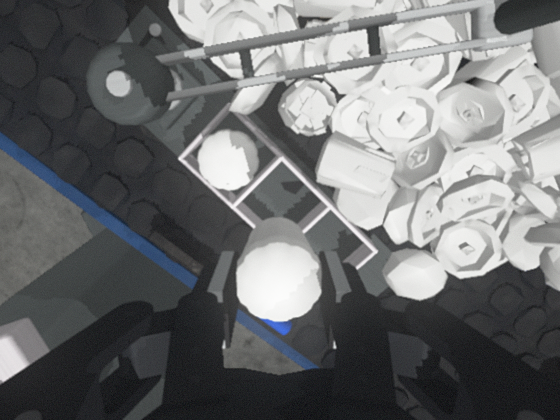

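The held knob is upright at (280,280). Cell 2 lies between wall junctions (240,203)/(282,160) and (330,210). One quick ray check before lowering.

```bash
python3 - <<'E'
from h import *
x=cam('wrist')
c=ray([(181,158),(230,112),(376,250),(282,160),(330,210),(240,203)],x,22)
print(c.round(1))
y=np.array([-.425,.905]);X=np.array([.905,.425])
print('in frame of (412,193):',np.c_[(c[:,:2]-[412,193])@X,(c[:,:2]-[412,193])@y].round(1))
E
```

```text
[[360.7 246.9  22. ]
 [402.  263.   22. ]
 [463.7 140.3  22. ]
 [422.7 223.   22. ]
 [441.9 179.6  22. ]
 [385.9 205.1  22. ]]
in frame of (412,193): [[-23.5  70.6]
 [ 20.7  67.6]
 [ 24.3 -69.7]
 [ 22.4  22.6]
 [ 21.4 -24.9]
 [-18.4  22. ]]
```

Emit:
{"method": "servo_tool", "body": {
  "commands": [
    [1,[0,0.0008,0.025],[0,0,0]],
    [1,[0,0,0.025],[0,0,0]],
    [1,[0,0,0.015],[0,0,0]],
    [1,[0,0,0.009],[0,0,0]],
    [1,[0,0,0.005],[0,0,0]],
    [1,[0,0,0.0025],[0,0,0]],
    [1,[0,0,0],[0,0,0]],
    [1,[0,0,0],[0,0,0]]
  ]
}}

```text
time_s: 7.1
eef_pos: [410.4, 190.9, 32.0]
ee_rot: [0.0, 0.819, 0.573, 0.001]
force: [-0.4, -0.7, -0.4]
grip_width: 0.401
grip_force: 30.0
```

Emit:
{"method": "servo_tool", "body": {
  "commands": [
    [1,[0,0,0.001],[0,0,0]],
    [1,[0,0,0.001],[0,0,0]],
    [1,[0,0,0],[0,0,0]],
    [1,[0,0,0],[0,0,0]]
  ]
}}

```text
time_s: 7.43
eef_pos: [410.4, 191.0, 30.0]
ee_rot: [0.0, 0.819, 0.573, 0.001]
force: [-1.6, 0.8, 5.4]
grip_width: 0.399
grip_force: 30.5
```

Contact with the bench at 5 N. Next I'll release and rise.

Emit:
{"method": "servo_tool", "body": {
  "commands": [
    [0.1,[0,0,0],[0,0,0]],
    [0.0,[0,0,0],[0,0,0]],
    [-0.07,[0,0,0],[0,0,0]],
    [-0.07,[0,0,0],[0,0,0]],
    [-0.07,[0,0,-0.01],[0,0,0]],
    [-0.07,[0,0,-0.025],[0,0,0]],
    [-0.07,[0,0,-0.03],[0,0,0]],
    [-0.07,[0,0,-0.03],[0,0,0]],
    [-0.07,[0,0,0],[0,0,0]]
  ]
}}

```text
time_s: 8.18
eef_pos: [412.3, 191.4, 129.0]
ee_rot: [0.002, 0.819, 0.573, 0.004]
force: [0.9, 0.0, 0.9]
grip_width: 0.534
grip_force: 0.0
```

Emit:
{"method": "servo_tool", "body": {
  "commands": [
    [-0.4,[0,0,0],[0,0,-0.94]],
    [-0.4,[0,0,0],[0,0,-0.94]],
    [-0.4,[0,0,0],[0,0,-0.94]],
    [-0.4,[0,0,0],[0,0,-0.94]],
    [-0.4,[0,0,0],[0,0,-0.94]],
    [-0.4,[0,0,0],[0,0,-0.94]],
    [-0.4,[0,0,0],[0,0,-0.94]],
    [-0.4,[0,0,0],[0,0,-0.94]]
  ]
}}

```text
time_s: 8.85
eef_pos: [409.8, 190.8, 123.9]
ee_rot: [-0.0, 0.535, 0.845, -0.0]
force: [0.5, -0.5, -0.4]
grip_width: 0.697
grip_force: 0.0
```

```bash
python3 - <<'E'
from h import *
s=sense();print(s['eef_pos'],s['ee_rot'])
x=cam('scene');P=cloud(*x);S=P.reshape(-1,3)
for h in ((392,236),(410,191),(575,-75)):
    q=S[(np.hypot(S[:,0]-h[0],S[:,1]-h[1])<24)&(S[:,2]>41)&(S[:,2]<52)];print(len(q),cv2.minEnclosingCircle(np.float32(q[:,:2])) if len(q)>4 else '')
E
```

```text
[409.82448227 190.80271574 123.8786251 ] [-1.83971673e-04  5.34823348e-01  8.44963862e-01 -1.53254789e-04]
139 ((390.5497741699219, 235.65174865722656), 18.498737335205078)
146 ((408.1271057128906, 191.711669921875), 18.465606689453125)
207 ((574.6080322265625, -73.48429870605469), 20.04393196105957)
```

Emit:
{"method": "servo_tool", "body": {
  "commands": [
    [-0.4,[-0.0238,0.0029,0],[0,0,0]],
    [-0.4,[-0.0238,0.0029,0],[0,0,0]],
    [-0.4,[-0.0238,0.0029,0],[0,0,0]],
    [-0.4,[-0.0238,0.0029,0],[0,0,0]],
    [-0.4,[-0.0238,0.0029,0],[0,0,0]],
    [-0.4,[-0.0238,0.0029,0],[0,0,0]],
    [-0.4,[-0.0238,0.0029,0],[0,0,0]],
    [-0.4,[-0.0238,0.0029,0],[0,0,0]],
    [-0.4,[-0.0238,0.0029,0],[0,0,0]],
    [-0.4,[-0.0238,0.0029,0],[0,0,0]]
  ]
}}

```text
time_s: 9.73
eef_pos: [537.4, -13.6, 123.9]
ee_rot: [-0.0, 0.538, 0.843, -0.0]
force: [0.5, 0.1, -1.0]
grip_width: 0.703
grip_force: 0.0
```

Emit:
{"method": "servo_tool", "body": {
  "commands": [
    [-0.4,[-0.0238,0.0029,0],[0,0,0]],
    [-0.4,[-0.0238,0.0029,0],[0,0,0]],
    [-0.4,[-0.0238,0.0029,0],[0,0,0]],
    [-0.4,[0,0,0.02],[0,0,0]],
    [-0.4,[0,0,0.018],[0,0,0]],
    [-0.4,[0,0,0],[0,0,0]],
    [-0.4,[0,0,0],[0,0,0]],
    [-0.4,[0,0,0],[0,0,0]]
  ]
}}

```text
time_s: 10.4
eef_pos: [575.5, -73.4, 87.2]
ee_rot: [0.001, 0.537, 0.843, 0.0]
force: [-0.6, 0.3, 0.5]
grip_width: 0.7
grip_force: 0.0
```

```bash
python3 - <<'E'
from h import *
s=sense();print(s['eef_pos'],s['ee_rot'])
x=cam('wrist');P=cloud(*x);save('wrist4.png',x[0]['pixels'])
Q=P.reshape(-1,3)
q=Q[(np.hypot(Q[:,0]-576,Q[:,1]+73)<30)&(Q[:,2]>38)&(Q[:,2]<54)];print(len(q),cv2.minEnclosingCircle(np.float32(q[:,:2])) if len(q)>5 else 0)
E
```

```text
[575.54189424 -73.43613866  87.19761887] [5.64505365e-04 5.37134121e-01 8.43496650e-01 1.39138665e-04]
3181 ((575.9024047851562, -74.0455551147461), 18.485788345336914)
```

View pics/wrist4.png

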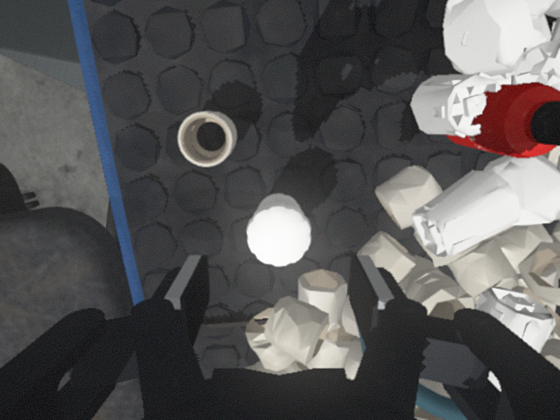

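The knob is at (278,236), between the open fingers. I'll check the heap heights under the finger footprints before descending.

```bash
python3 - <<'E'
from h import *
y=np.array([-.425,.905]);X=np.array([.905,.425])
for n in('wrist','scene','side'):
  Q=cloud(*cam(n)).reshape(-1,3);Q=Q[np.isfinite(Q[:,0])&(Q[:,2]<84)];d=Q[:,:2]-[575.7,-73.8];l=np.c_[d@X,d@y]
  for s in(1,-1): print(n,s,[(b,int(Q[(abs(l[:,1])<17)&(s*l[:,0]>=b)&(s*l[:,0]<b+5)][:,2].max(initial=-9))) for b in range(20,70,5)])
E
```

```text
wrist 1 [(20, 3), (25, 2), (30, 4), (35, 4), (40, 4), (45, 4), (50, 3), (55, 22), (60, 30), (65, 31)]
wrist -1 [(20, 3), (25, 3), (30, 3), (35, 2), (40, 2), (45, 3), (50, 3), (55, 3), (60, 3), (65, 3)]
scene 1 [(20, 3), (25, 5), (30, 6), (35, 5), (40, 3), (45, 5), (50, 5), (55, 26), (60, 30), (65, 33)]
scene -1 [(20, 42), (25, 5), (30, 4), (35, 4), (40, 2), (45, 4), (50, 7), (55, 6), (60, 6), (65, 5)]
side 1 [(20, 3), (25, 1), (30, 3), (35, 4), (40, 4), (45, 5), (50, 0), (55, 28), (60, 31), (65, 30)]
side -1 [(20, 41), (25, 3), (30, 3), (35, 1), (40, 2), (45, 3), (50, -9), (55, -9), (60, -9), (65, -9)]
```

Emit:
{"method": "servo_tool", "body": {
  "commands": [
    [-0.4,[-0.0005,0,0.02],[0,0,0]],
    [-0.4,[0,0,0.02],[0,0,0]],
    [-0.4,[0,0,0.019],[0,0,0]],
    [-0.4,[0,0,0],[0,0,0]],
    [1,[0,0,0],[0,0,0]],
    [1,[0,0,0],[0,0,0]],
    [1,[0,0,0],[0,0,0]],
    [1,[0,0,0],[0,0,0]],
    [1,[0,0,0],[0,0,0]],
    [1,[0,0,0],[0,0,0]]
  ],
  "squeeze": 30
}}

```text
time_s: 11.43
eef_pos: [576.2, -74.3, 28.9]
ee_rot: [0.001, 0.537, 0.844, 0.0]
force: [-1.1, 0.4, 7.6]
grip_width: 0.404
grip_force: 30.4
```

Emit:
{"method": "servo_tool", "body": {
  "commands": [
    [1,[0,0,0],[0,0,0]],
    [1,[0,0,-0.005],[0,0,0]],
    [1,[0,0,-0.02],[0,0,0]],
    [1,[0,0,-0.03],[0,0,0]],
    [1,[0,0,-0.03],[0,0,0]],
    [1,[0,0,0],[0,0,0]],
    [1,[0,0,0],[0,0,0]]
  ]
}}

```text
time_s: 12.02
eef_pos: [576.1, -74.1, 114.2]
ee_rot: [0.002, 0.537, 0.844, 0.0]
force: [0.3, 0.2, 0.7]
grip_width: 0.403
grip_force: 30.1
```

Emit:
{"method": "servo_tool", "body": {
  "commands": [
    [1,[0.024,-0.0034,0],[0,0,0]],
    [1,[0.024,-0.0034,0],[0,0,0]],
    [1,[0.024,-0.0034,0],[0,0,0]],
    [1,[0.024,-0.0034,0],[0,0,0]],
    [1,[0.024,-0.0034,0],[0,0,0]],
    [1,[0.024,-0.0034,0],[0,0,0]],
    [1,[0.024,-0.0034,0],[0,0,0]],
    [1,[0.024,-0.0034,0],[0,0,0]],
    [1,[0.024,-0.0034,0],[0,0,0]],
    [1,[0.024,-0.0034,0],[0,0,0]]
  ]
}}

```text
time_s: 12.85
eef_pos: [441.5, 129.9, 111.4]
ee_rot: [-0.001, 0.537, 0.844, -0.001]
force: [0.2, 0.9, -0.9]
grip_width: 0.403
grip_force: 30.1
```

Emit:
{"method": "servo_tool", "body": {
  "commands": [
    [1,[0.024,-0.0034,0],[0,0,0]],
    [1,[0,0,0],[0,0,0]],
    [1,[0,0,0],[0,0,0]],
    [1,[0,0,0],[0,0,0]]
  ]
}}

```text
time_s: 13.18
eef_pos: [429.8, 149.0, 111.9]
ee_rot: [-0.0, 0.537, 0.844, -0.0]
force: [-0.9, -0.4, 0.2]
grip_width: 0.406
grip_force: 30.1
```

Emit:
{"method": "servo_tool", "body": {
  "commands": [
    [1,[0.0003,0.0005,0.025],[0,0,0]],
    [1,[0,0,0.025],[0,0,0]],
    [1,[0,0,0.015],[0,0,0]],
    [1,[0,0,0.009],[0,0,0]],
    [1,[0,0,0.005],[0,0,0]],
    [1,[0,0,0.002],[0,0,0]],
    [1,[0,0,0.001],[0,0,0]],
    [1,[0,0,0],[0,0,0]],
    [1,[0,0,0],[0,0,0]]
  ]
}}

```text
time_s: 13.93
eef_pos: [430.4, 149.9, 30.9]
ee_rot: [0.001, 0.537, 0.844, 0.0]
force: [-0.3, 0.3, -1.3]
grip_width: 0.401
grip_force: 30.1
```

Emit:
{"method": "servo_tool", "body": {
  "commands": [
    [1,[0,0,0.001],[0,0,0]],
    [1,[0,0,0.001],[0,0,0]],
    [1,[0,0,0.0005],[0,0,0]],
    [1,[0,0,0],[0,0,0]]
  ]
}}

```text
time_s: 14.27
eef_pos: [430.4, 149.9, 28.8]
ee_rot: [0.0, 0.537, 0.844, 0.0]
force: [-4.4, -0.8, 12.3]
grip_width: 0.403
grip_force: 31.1
```

Emit:
{"method": "servo_tool", "body": {
  "commands": [
    [0.1,[0,0,0],[0,0,0]],
    [0.0,[0,0,0],[0,0,0]],
    [-0.07,[0,0,0],[0,0,0]],
    [-0.07,[0,0,0],[0,0,0]],
    [-0.07,[0,0,-0.01],[0,0,0]],
    [-0.07,[0,0,-0.03],[0,0,0]],
    [-0.07,[0,0,-0.04],[0,0,0]],
    [-0.07,[0,0,-0.04],[0,0,0]],
    [-0.07,[0,0,-0.04],[0,0,0]],
    [-0.07,[0,0,0],[0,0,0]]
  ]
}}

```text
time_s: 15.1
eef_pos: [432.8, 150.2, 194.7]
ee_rot: [0.005, 0.537, 0.844, 0.004]
force: [1.7, 0.6, 0.4]
grip_width: 0.537
grip_force: 0.0
```

Emit:
{"method": "servo_tool", "body": {
  "commands": [
    [-0.6,[0,0,0],[0,0,-0.907]],
    [-0.6,[0,0,0],[0,0,-0.907]],
    [-0.6,[0,0,0],[0,0,-0.907]],
    [-0.6,[0,0,0],[0,0,-0.907]],
    [-0.6,[0,0,0],[0,0,-0.907]],
    [-0.6,[0,0,0],[0,0,-0.907]],
    [-0.6,[0,0,0],[0,0,-0.907]],
    [-0.6,[0,0,0],[0,0,-0.907]],
    [-0.6,[0,0,0],[0,0,-0.907]],
    [-0.6,[0,0,0],[0,0,-0.907]]
  ]
}}

```text
time_s: 15.93
eef_pos: [429.9, 149.8, 187.6]
ee_rot: [-0.0, 0.089, 0.996, -0.0]
force: [-0.4, -0.2, 0.4]
grip_width: 0.802
grip_force: 0.0
```

```bash
python3 - <<'E'
from h import *
s=sense();print(s['eef_pos'],s['ee_rot'],s['joints'].round(2))
x=cam('scene');S=cloud(*x).reshape(-1,3)
for h in ((392,236),(410,191),(430,150)):
    q=S[(np.hypot(S[:,0]-h[0],S[:,1]-h[1])<24)&(S[:,2]>41)&(S[:,2]<52)];print(len(q),cv2.minEnclosingCircle(np.float32(q[:,:2])) if len(q)>4 else '')
for n in('scene','side','wrist'):
    Q=S if n=='scene' else cloud(*cam(n)).reshape(-1,3)
    q=Q[(np.hypot(Q[:,0]-551,Q[:,1]-257)<25)&(Q[:,2]>75)&(Q[:,2]<120)];print(n,len(q),q.min(0) if len(q) else '',q.max(0) if len(q) else '')
save('scene5.png',x[0]['pixels'][160:320,180:440].repeat(3,0).repeat(3,1))
q=s['ee_rot'];print(R.from_quat([q[1],q[2],q[3],q[0]]).as_matrix().round(3))
E
```

```text
[429.90619115 149.84545192 187.57385753] [-1.76968692e-04  8.93596783e-02  9.95999405e-01 -4.06362804e-05] [ 0.08  0.2   1.76 -0.    1.18 -1.31]
141 ((390.36279296875, 235.6783447265625), 18.853843688964844)
145 ((405.4521789550781, 192.094482421875), 19.9146728515625)
156 ((426.8975830078125, 149.12791442871094), 19.910446166992188)
scene 114 [541.64857287 249.62051838  75.42243666] [557.80421701 264.59604319 119.18927077]
side 146 [540.86517062 254.09720084  75.17737535] [556.63178839 268.51795199 117.87871987]
wrist 1 [546.41563875 263.67028506  84.62652623] [546.41563875 263.67028506  84.62652623]
[[-0.984  0.178 -0.   ]
 [ 0.178  0.984 -0.   ]
 [ 0.    -0.    -1.   ]]
```

View pics/scene5.png

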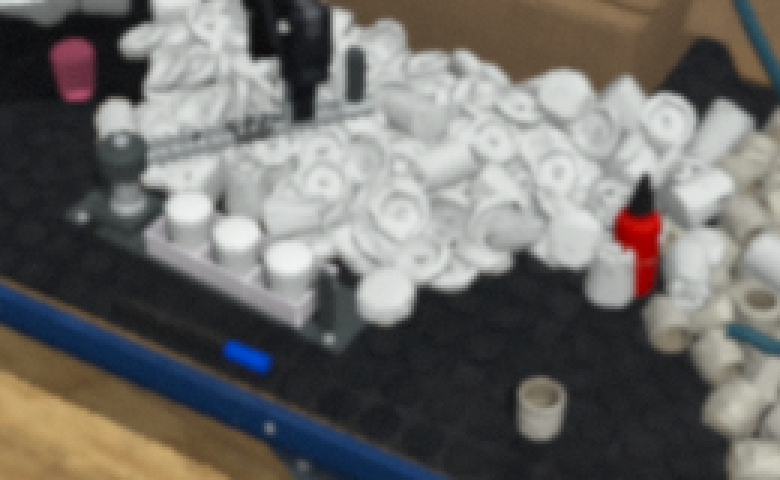

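All three knobs stand in their cells at crop (190,215), (237,240) and (290,265). The bottle is upright at (640,245), and the handle is at (355,75). Next is the handle.

Emit:
{"method": "servo_tool", "body": {
  "commands": [
    [-0.6,[-0.0167,0.0214,0],[0,0,0]],
    [-0.6,[-0.0167,0.0214,0],[0,0,0]],
    [-0.6,[-0.0167,0.0214,0],[0,0,0]],
    [-0.6,[-0.0167,0.0214,0],[0,0,0]],
    [-0.6,[-0.0167,0.0214,0],[0,0,0]],
    [-0.6,[-0.0167,0.0214,0],[0,0,0]],
    [-0.6,[0,0,0.02],[0,0,0]],
    [-0.6,[0,0,0.02],[0,0,0]],
    [-0.6,[0,0,0],[0,0,0]],
    [-0.6,[0,0,0],[0,0,0]]
  ]
}}

```text
time_s: 16.92
eef_pos: [551.6, 257.7, 147.3]
ee_rot: [-0.001, 0.093, 0.996, -0.0]
force: [-0.3, 0.3, 0.3]
grip_width: 0.797
grip_force: 0.0
```

```bash
python3 - <<'E'
from h import *
s=sense();print(s['eef_pos'],s['ee_rot'])
x=cam('wrist');save('wrist6.png',x[0]['pixels']);Q=cloud(*x).reshape(-1,3)
q=Q[(np.hypot(Q[:,0]-551,Q[:,1]-257)<25)&(Q[:,2]>111)&(Q[:,2]<121)];print(len(q),q.min(0),q.max(0))
q=Q[(np.hypot(Q[:,0]-551,Q[:,1]-257)<60)&(Q[:,2]>72)&(Q[:,2]<130)];print(len(q),q.min(0),q.max(0))
E
```

```text
[551.59392753 257.69103335 147.30365127] [-9.33308190e-04  9.26660075e-02  9.95696757e-01 -3.28311354e-04]
654 [543.66477812 250.66115695 111.09302158] [559.01864261 265.88775045 117.31623009]
1160 [543.32732563 250.37348281  72.04472771] [559.01864261 266.07253991 117.31623009]
```

View pics/wrist6.png

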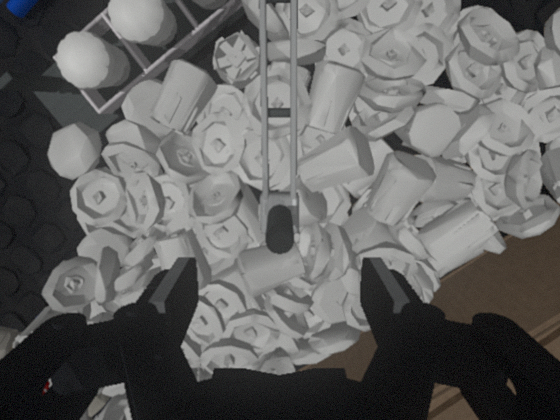

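The pin top is at (280,215), between the fingers, and measures (551.4, 258.2) against a TCP of (551.6, 257.7). I'll descend and grip.

Emit:
{"method": "servo_tool", "body": {
  "commands": [
    [-0.6,[0,0,0.02],[0,0,0]],
    [-0.6,[0,0,0.025],[0,0,0]],
    [-0.6,[0,0,0.015],[0,0,0]],
    [-0.6,[0,0,0.01],[0,0,0]],
    [-0.6,[0,0,0],[0,0,0]],
    [1,[0,0,0],[0,0,0]],
    [1,[0,0,0],[0,0,0]],
    [1,[0,0,0],[0,0,0]],
    [1,[0,0,0],[0,0,0]],
    [1,[0,0,0],[0,0,0]]
  ],
  "squeeze": 50
}}

```text
time_s: 17.8
eef_pos: [552.4, 257.9, 78.8]
ee_rot: [0.001, 0.092, 0.996, 0.0]
force: [-1.3, -0.1, 4.9]
grip_width: 0.17
grip_force: 48.6
```

Emit:
{"method": "servo_tool", "body": {
  "commands": [
    [1,[0,0,0],[0,0,0]],
    [1,[0,0,0],[0,0,0]],
    [1,[0,0,0],[0,0,0]],
    [1,[0,0,0],[0,0,0]]
  ]
}}

```text
time_s: 18.13
eef_pos: [552.4, 257.9, 78.8]
ee_rot: [0.001, 0.092, 0.996, 0.0]
force: [-1.1, -1.2, 5.6]
grip_width: 0.175
grip_force: 48.7
```

Emit:
{"method": "servo_tool", "body": {
  "commands": [
    [1,[0.0002,-0.005,0],[0,0,0.25]],
    [1,[0.0003,-0.01,0],[0,0,0.5]],
    [1,[0.0003,-0.01,0],[0,0,0.5]],
    [1,[0.0003,-0.01,0],[0,0,0.5]],
    [1,[0.0003,-0.01,0],[0,0,0.5]],
    [1,[0.0003,-0.01,0],[0,0,0.5]]
  ]
}}

```text
time_s: 18.63
eef_pos: [534.9, 205.7, 78.8]
ee_rot: [0.002, 0.235, 0.972, 0.001]
force: [2.9, 2.5, 4.4]
grip_width: 0.171
grip_force: 48.9
```

```bash
cat > st.py <<'E'
from h import *
s=sense();p=s['eef_pos'];q=s['ee_rot'];d=p[:2]-[365.7,291.6]
a=np.degrees(np.arctan2(d[1],d[0]));m=R.from_quat([q[1],q[2],q[3],q[0]]).as_matrix()
print('r',np.hypot(*d).round(1),'swing',(-10.4-a).round(1),'tool turn',(79.6-np.degrees(np.arctan2(m[1,1],m[0,1]))).round(1),'F tool',(m.T@s['force']).round(1),'tz',p[2],s['grip_width'],s['grip_force'])
E
python3 st.py
```

```text
r 189.7 swing 16.5 tool turn 16.8 F tool [-1.4  3.6 -4.4] tz 78.789359283705 0.1713337766174224 48.91435590572655
```

Emit:
{"method": "servo_tool", "body": {
  "commands": [
    [1,[0.0003,-0.01,0],[0,0,0.5]],
    [1,[0.0003,-0.01,0],[0,0,0.5]],
    [1,[0.0003,-0.01,0],[0,0,0.5]],
    [1,[0.0003,-0.01,0],[0,0,0.5]],
    [1,[0.0003,-0.01,0],[0,0,0.5]],
    [1,[0.0003,-0.01,0],[0,0,0.5]],
    [1,[0.0003,-0.01,0],[0,0,0.5]],
    [1,[0.0003,-0.01,0],[0,0,0.5]],
    [1,[0.0003,-0.01,0],[0,0,0.5]],
    [1,[0.0003,-0.01,0],[0,0,0.5]]
  ]
}}

```text
time_s: 19.47
eef_pos: [468.9, 132.1, 78.8]
ee_rot: [0.002, 0.479, 0.878, 0.001]
force: [6.0, -0.8, 4.5]
grip_width: 0.175
grip_force: 48.9
```

Emit:
{"method": "servo_tool", "body": {
  "commands": [
    [1,[0.0002,-0.007,0],[0,0,0.35]],
    [1,[0.0002,-0.005,0],[0,0,0.25]],
    [1,[0,0,0],[0,0,0]],
    [1,[0,0,0],[0,0,0]]
  ]
}}

```text
time_s: 19.8
eef_pos: [458.9, 126.0, 78.8]
ee_rot: [0.002, 0.505, 0.863, 0.001]
force: [6.3, -2.9, 3.2]
grip_width: 0.17
grip_force: 48.8
```

```bash
python3 st.py
```

```text
r 190.0 swing 50.2 tool turn 50.3 F tool [-5.6  4.1 -3.1] tz 78.81875773830623 0.16978643577532568 48.8266707630828
```

Emit:
{"method": "servo_tool", "body": {
  "commands": [
    [1,[-0.0001,-0.005,0],[0,0,0.25]],
    [1,[-0.0001,-0.004,0],[0,0,0.2]],
    [1,[0,-0.003,0],[0,0,0.15]],
    [1,[0,-0.002,0],[0,0,0.1]],
    [1,[0,0,0],[0,0,0]],
    [1,[0,0,0],[0,0,0]]
  ]
}}

```text
time_s: 20.3
eef_pos: [446.6, 119.6, 78.8]
ee_rot: [0.002, 0.536, 0.844, 0.001]
force: [5.8, -0.8, 3.1]
grip_width: 0.176
grip_force: 49.0
```

```bash
python3 st.py
```

```text
r 190.1 swing 54.4 tool turn 54.5 F tool [-3.2  4.9 -3.1] tz 78.80024627382825 0.17594126876508542 49.04767176602036
```

Spring load only so far, about 5 N. I'll keep pressing until the stop reacts.

Emit:
{"method": "servo_tool", "body": {
  "commands": [
    [1,[0,-0.0015,0],[0,0,0.05]],
    [1,[0,-0.0015,0],[0,0,0]],
    [1,[0,0,0],[0,0,0]],
    [1,[0,0,0],[0,0,0]]
  ]
}}

```text
time_s: 20.63
eef_pos: [445.3, 119.0, 78.9]
ee_rot: [0.003, 0.539, 0.842, 0.003]
force: [14.4, 5.7, -2.7]
grip_width: 0.172
grip_force: 49.1
```

```bash
python3 st.py
```

```text
r 190.1 swing 54.9 tool turn 54.8 F tool [-0.9 15.5  2.8] tz 78.90173024286716 0.17164447613251368 49.127242653630674
```

Emit:
{"method": "servo_tool", "body": {
  "commands": [
    [1,[0,-0.001,0],[0,0,0]],
    [1,[0,0,0],[0,0,0]],
    [1,[0,0,0],[0,0,0]],
    [1,[0,0,0],[0,0,0]],
    [1,[0,0,0],[0,0,0]],
    [1,[0,0,0],[0,0,0]]
  ]
}}

```text
time_s: 21.13
eef_pos: [445.0, 118.8, 78.9]
ee_rot: [0.004, 0.539, 0.842, 0.003]
force: [17.4, 7.1, -5.8]
grip_width: 0.171
grip_force: 49.3
```

```bash
python3 st.py; python3 - <<'E'
from h import *
x=cam('scene');save('scene7.png',x[0]['pixels'][160:320,180:440].repeat(3,0).repeat(3,1))
E
```

```text
r 190.1 swing 55.0 tool turn 54.8 F tool [-0.8 18.8  6. ] tz 78.93749871108183 0.17119956024697072 49.25122333690524
```

View pics/scene7.png

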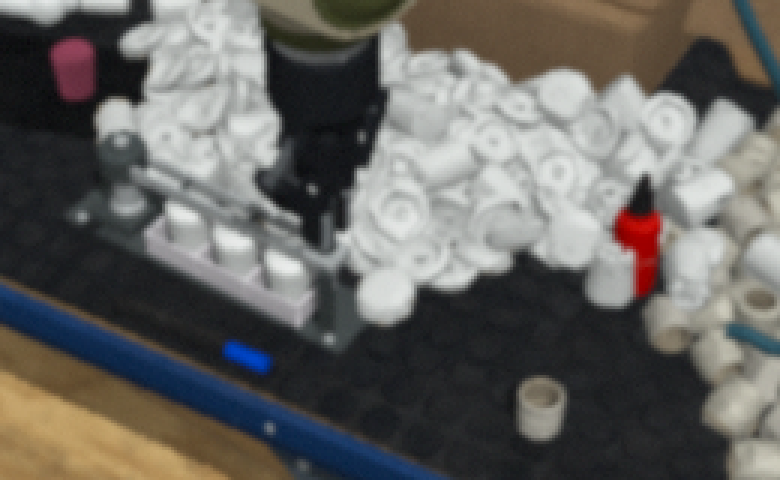

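The keeper arm lies along the row, from crop (130,175) to (340,255), over three standing knobs and against the stop. The pin is still gripped and the bottle is upright, so I'm handing in.

```bash
python3 -c "
from rig import *
print(finish_job())"
```

```text
the job is handed in; nothing more can be done
None
```

I handed the job in at about 21 s of the 58 s limit: both loose knobs stand in cells 2 and 3 with the third still in cell 1, the keeper is gripped and pressed against its stop at about 19 N, and the bottle is still upright; no verdict came back.

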